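# Load a phone cell into the spring magazine and latch its cover

### The arm

A 6-joint arm with a two-finger parallel gripper is mounted at the origin on the work surface; the furniture and walls round the work are solid. World frame = base frame: x ahead of the robot, y to its left, z up, the work surface at z = 0. Lengths are in m, angles in degrees, forces in N, time in s.
With the tool pointing down it reaches from about 0.3 to 0.75 m from the base axis. Payload 8.5 kg.
Tool frame: the origin (TCP) lies between the finger pads; the fingertips stand 19 mm ahead of it and the grasp point (between the pads) is the TCP; z points along the fingers, y is the line along which they close (so a half turn about z gives the same grasp; the last joint's range is limited). The gripper opens to 85 mm and grips with 20 to 120 N. Pads are 22 mm wide; open, the fingers measure 114 mm over their backs; the gripper's body (76 mm by 85 mm) begins 54 mm behind the grasp point. The pads swing forward as they close: fully open they stand 13 mm farther back than shut.
Start: joints at [-86.018, 21.807, 74.336, -0, 83.858, -12.336], TCP at [0.155, -0.528, 0.25] pointing down, gripper open.
Joint ranges: [-178.18, 178.18], [-50.72, 133.34], [12.68, 142.11], [-81.47, 261.47], [9.98, 163.14], [-165.26, 165.26]. Speed limits (degrees/s): [136.94, 136.94, 180, 180, 180, 180].

### API

Orientations are given as a 3x3 rotation matrix whose columns are the frame's x, y, z axes.
In Python, from rig import env, optics gives the robot as it stands.
- The arm moves only by the tool arm_command, never from a script. Its argument "commands" is one flat list of numbers, 7 for each row, row after row: the closure, from -1 (fully open) to 1 (shut), so that 0 is half open, then the shift along the tool's x, y, z as a fraction of full scale, then the turn, a rotation vector about the tool's x, y, z as a fraction of full scale. A call has 1 to 12 rows; each row is the pose to reach, as a shift and turn from the pose commanded when the call began, along the tool's axes at that moment; what a row does not reach only later rows make up. Full scale, the value 1, is 500 mm for a shift and 120 degrees for a turn. A row lasts 1/12 s, in which the tool goes at most 41.7 mm and 7.16 degrees, less where a joint would pass 70% of its speed; a pose out of reach is approached as far as the arm can. A call with a number of a shift or a turn outside -1 to 1 is refused whole. A call with a gripper value outside its range is refused whole. The fingers move at their own pace and stop on an object; "newtons" is the grip in N (left out, the last holds). Time passes only in rows, so rows that repeat a pose let the fingers close. It gives the time, the measured TCP pose, the force, the opening and the grip force at its end, in the units of the state.
- env.observe(): the state, without advancing time (a new reading comes with each control period).
- optics.get_image(name): name is "scene" or "top" or "wrist"; returns a dict with "image" (420x560x3 uint8, red, green, blue), "intrinsics" (3x3 intrinsics, pixels), "origin" and "orientation" of the camera in the world; the wrist camera has in their place "tool_from_camera" (4x4, takes a point from camera to tool coordinates, whose origin is the TCP and whose axes are the flange's). Camera axes: x right, y down, z forward; pixel columns grow to the right and rows downward; lengths in m; the calibration is good to about 2 mm. The wrist camera is an equidistant fisheye: a pixel r from the principal point sees the ray r / f radians off the axis. A picture is of the moment at which its call begins: read the wrist's pose just before it. There is no depth.
- env.close_job(): hands the job in; it is judged then, once.
The state is a dict: "time_s": time; "q": joint angles; "qvel": joint speeds; "joint_efforts": joint torques, N m; "position": TCP position; "tool_rot": TCP orientation; "ft_force": force on the tool from outside, world axes, zero at the start; "wrist_torque": the same for the moment, N m; "grip_width": finger opening in m; "gripper_force": force on a finger pad.
Only numpy, scipy, OpenCV 4.12 (cv2) and the standard library are available. Lean on these libraries where they do the work, as an engineer would, in place of code of your own. Each camera call takes 0.05 s, during which the arm holds its last target. There are 200 camera calls.

### The job

Load the loose grey phone cell into the blue spring magazine: set it flat in the mouth, press it down against the spring follower until both yellow catches snap shut over it, and let go so that they hold it down. Then slide the orange cover over the mouth until its yellow tab clicks down behind the small red ledge. Leave the black reader block and the bottle and jar behind alone.

Things in the scene. Friction and masses are not known exactly. Their poses are not given: they have to be found in the camera images.
- magazine: Blue fixed magazine, 72 x 184 x 52 mm. Origin: on the bench under the mouth's centre; z up; long axis y, ledge end at -53 mm, cover rails (52 mm high) to +131 mm. Four corner guides (|x| 24 to 33, |y| over 18 mm) rise to 52 mm; between them (|y| under 18 mm) both long sides are open above 21 mm, for fingers that hold a cell by its width. A cell resting unpressed in the mouth blocks the cover.
- mouth (a point): On the axis of the well (48 mm in x, 63 mm in y), 30 mm above the bench, level with the catches' flat undersides. Lead-ins slope in all round. A cell laid in, its length along y (either way round), rests on the catches' slopes, top 44 to 47 mm up. Press it (5 to 12 N) until its top is below 30 mm; it can go to about 27 mm. Released, it is held with its top at 30, underside at 21.5 mm.
- cell: The loose flat phone cell to load: dark grey slab with a white label, 45 x 60 x 8.5 mm, about 45 g, lying flat on the bench. Origin: centre of its underside; x across the 45 mm width, y along the 60 mm length, z up.
- loaded_cell: An identical cell already in the magazine, lying on the follower with its underside 21 mm above the bench. Origin: centre of its underside.
- follower (a joint): Spring follower (steel plate under the loaded cell). 0 m = up; grows as it is pressed down, stop at 0.0115 m; it pushes up with 4.5 N at 0, 12 N at the stop. With both cells in and held it reads about 0.008.
- catch_near (a joint): Yellow sprung catch in the wall at the +y end of the mouth (the cover's side). 0 m = shut (nose 4 mm over the end of a cell); grows as it is pushed back into the wall, at most 0.008. The nose slopes above and is flat below. Light spring, about 1 N.
- catch_far (a joint): The same catch in the -y end of the mouth.
- cover (a joint): Slide of the orange cover (56 x 66 x 3 mm plate, underside 45 mm above the bench). 0 m = parked, off the mouth towards the magazine's +y; grows as it slides towards -y over the mouth. Tab clicked from 0.095 on; end stop at 0.0995. Stays where left; slides with about 1 N, about 5 N to ride the tab over the ledge.
- push_ridge (a point): Centre of the upright orange ridge across the cover's trailing (+y) end: 36 mm wide (x), 7 mm thick (y), from 48 to 66 mm above the bench, this point 57 mm; at magazine y = 122.5 mm with the cover parked. Push its free +y face towards the magazine's -y, fingertips above the 52 mm rails, or pinch it. Moves with the cover. Axes as the magazine's.
- tab (a joint): Yellow springy tab at the leading (-y) edge of the cover, with a hook under its tip. 0 rad = level (relaxed, or clicked behind the small red ledge at magazine y = -41 to -44 mm); it rises to about 0.2 rad as it rides over the ledge.
- reader_block: Black slab, 45 x 55 x 14 mm, a little thicker than the cell: not part of the job, leave it. Origin: centre of its underside.
- flux: Small brown bottle, 34 mm wide, 70 mm tall, standing behind the magazine: leave it. Origin: centre of its underside.
- tips: Small beige jar with white sticks, 40 mm wide, 58 mm tall, standing behind the magazine: leave it. Origin: centre of its underside.
Things that resemble listed ones, but are neither listed nor needed, are in the scene too. Leave any turquoise look-alike of the cell alone.

How it is judged:
By the outcome, as a careful person would: the job done as asked, in the order asked, and still so for the second after the job is handed in, with the robot touching nothing.
It also fails if it takes over 51 s, if anything falls off the work surface, if the arm or the gripper's body presses on something with over 40 N, if the wrist force passes 120 N, or if a joint passes its speed limit or range.

## Working session

There is one attempt and no reset: what is moved stays moved. The work goes in short steps, Python scripts to look and compute and a tool call to move; the robot and the scene stay as the last step left them, time stands still between calls to the robot, and variables do not carry over. Pictures are saved under pics/ and viewed, at most 10 in all, crops included, and the job is handed in when it is done.

Besides the shell and the picture viewer there is one more tool, called after "Emit:" by a JSON object that holds its "fn" and its "kwargs". arm_command: Moves the arm, as the interface text tells. Shift numbers are shares of 500 mm and turn numbers shares of 120 degrees, none past 1 either way. Its arguments: {"type":"object","properties":{"commands":{"type":"array","items":{"type":"number"}},"newtons":{"type":"number"}},"required":["commands"]}

```bash
mkdir -p pics; ls
python3 - <<'E'
from rig import env, optics
import cv2, numpy as np, pickle
o=env.observe(); print(o['time_s'],o['position'],np.round(o['tool_rot'],3).tolist(),o['grip_width'])
d={}
for n in ("scene","top"):
    g=optics.get_image(n); d[n]=g; cv2.imwrite(f'pics/{n}0.png',g['image'][:,:,::-1])
    print(n,g['intrinsics'],g['origin'],np.round(g['orientation'],3).tolist())
pickle.dump(d,open('d0.pkl','wb'))
E
```

```text
pics
0.0 [ 0.15450182 -0.52757768  0.24970643] [[0.96, 0.281, -0.0], [0.281, -0.96, 0.001], [0.0, -0.001, -1.0]] 0.0851938881970204
scene [[477.04847485   0.         280.27292585]
 [  0.         477.04847485 205.95948433]
 [  0.           0.           1.        ]] [0.19933638 0.46520441 0.8025218 ] [[-0.839, -0.407, 0.362], [-0.545, 0.64, -0.542], [-0.011, -0.652, -0.758]]
top [[421.06046263   0.         277.17496764]
 [  0.         421.06046263 210.99489451]
 [  0.           0.           1.        ]] [ 0.49222541 -0.09246218  1.06635614] [[0.019, -0.999, 0.029], [-1.0, -0.019, 0.006], [-0.005, -0.029, -1.0]]
```

View pics/top0.png

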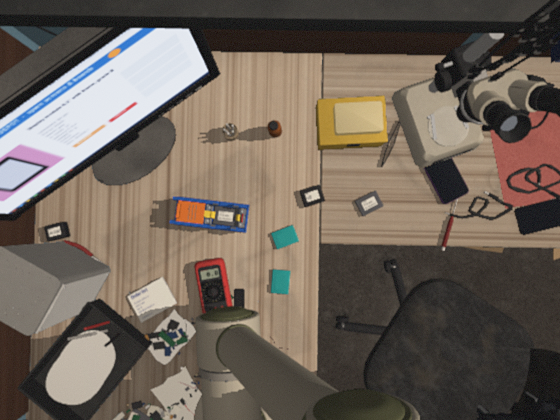

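View pics/scene0.png

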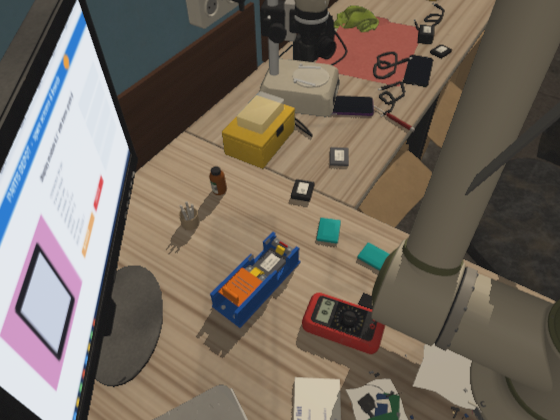

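Top view: the magazine is at about (211,214) with the cover to the left. Labelled slabs sit at (312,196), which is black, and (368,203), which is grey. Next I'll zoom in on these.

Run:
```python
import cv2, numpy as np, pickle
d=pickle.load(open('d0.pkl','rb'))
t=d['top']['image'][:,:,::-1]; s=d['scene']['image'][:,:,::-1]
a=cv2.resize(t[185:245,165:265],(800,480)[:2],interpolation=cv2.INTER_CUBIC)[:300] if 0 else cv2.resize(t[180:240,160:260],(500,300),interpolation=cv2.INTER_CUBIC)
b=cv2.resize(t[175:235,290:390],(500,300),interpolation=cv2.INTER_CUBIC)
c=cv2.resize(s[140:240,285:385],(300,300),interpolation=cv2.INTER_CUBIC)
e=cv2.resize(s[225:325,205:305],(300,300),interpolation=cv2.INTER_CUBIC)
cv2.imwrite('pics/z.png',np.vstack([np.hstack([a,e]),np.hstack([b,c])]))
```

```text
(no output)
```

View pics/z.png

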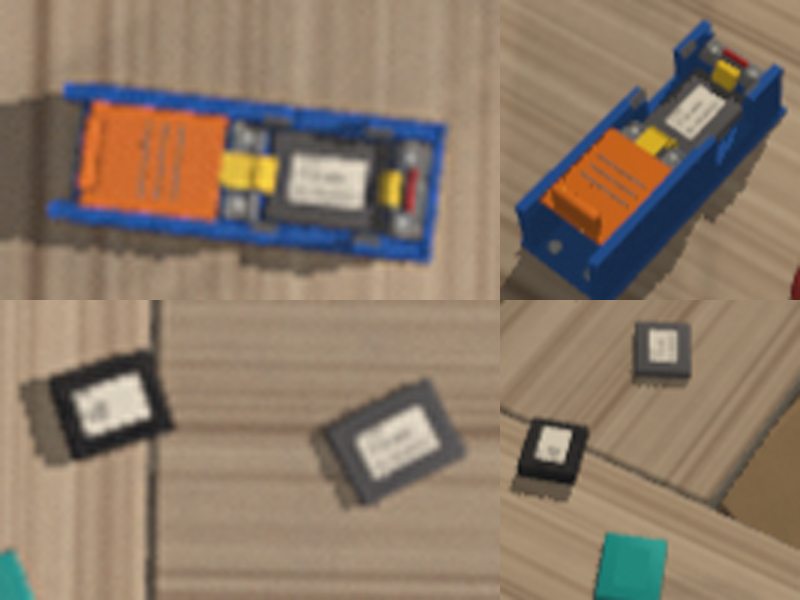

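The top crops confirm it: the grey cell is the right-hand slab, and the black thicker one on the left is the reader. The loaded cell is in the magazine, with its cover on the +y (image left) side.

```bash
cat > h.py <<'E'
import cv2, numpy as np
def ray(g,uv):
    K=np.array(g['intrinsics']); R=np.array(g['orientation'])
    d=R@np.linalg.inv(K)@np.array([uv[0],uv[1],1.]); return np.array(g['origin']),d
def plane(g,uv,z):
    o,d=ray(g,uv); return o+d*(z-o[2])/d[2]
def blobs(mask,amin=20):
    n,l,s,c=cv2.connectedComponentsWithStats(mask.astype(np.uint8))
    return [(s[i,4],c[i],l==i) for i in range(1,n) if s[i,4]>=amin]
def rect(m):
    c=max(cv2.findContours(m.astype(np.uint8),cv2.RETR_EXTERNAL,cv2.CHAIN_APPROX_NONE)[0],key=cv2.contourArea)
    return cv2.minAreaRect(c)
E
python3 - <<'E'
import pickle; from h import *
d=pickle.load(open('d0.pkl','rb'))
def go(n,box,lab,f,z):
    g=d[n]; im=g['image']; h=cv2.cvtColor(im,cv2.COLOR_RGB2HSV).astype(int)
    x0,y0,x1,y1=box; m=np.zeros(h.shape[:2],bool); m[y0:y1,x0:x1]=f(h)[y0:y1,x0:x1]
    for a,c,mm in blobs(m):
        r=rect(mm); P=[plane(g,p,z) for p in cv2.boxPoints(r)]
        P=np.array(P)
        e=[np.linalg.norm(P[1]-P[0]),np.linalg.norm(P[2]-P[1])]; v=(P[1]-P[0]) if e[0]>e[1] else P[2]-P[1]
        print(n,lab,a,np.round(c,1),np.round(plane(g,c,z)[:2],4),'rectc',np.round(P.mean(0)[:2],4),np.round(e,4),'ang',round(np.degrees(np.arctan2(v[1],v[0]))%180,1))
dark=lambda h:(h[...,2]<110)&(h[...,1]<70)
white=lambda h:(h[...,2]>190)&(h[...,1]<60)
org=lambda h:(h[...,0]<14)&(h[...,1]>180)&(h[...,2]>150)
blue=lambda h:(abs(h[...,0]-110)<12)&(h[...,1]>150)
go('top',(345,185,390,220),'cell',lambda h:dark(h)|(white(h)),.0085)
go('top',(345,185,390,220),'lab',white,.0085)
go('scene',(325,142,355,172),'lab',white,.0085)
go('top',(160,190,260,240),'orange',org,.048)
go('top',(160,190,260,240),'loadlab',white,.0295)
go('top',(160,190,260,240),'blue',blue,.052)
go('scene',(205,225,305,325),'loadlab',white,.0295)
go('scene',(205,225,305,325),'blue',blue,.052)
E
```

```text
top cell 383 [367.  203.2] [ 0.547  -0.3118] rectc [ 0.5467 -0.3115] [0.0687 0.046 ] ang 117.6
top lab 93 [369.1 202.7] [ 0.5483 -0.3169] rectc [ 0.548  -0.3165] [0.0338 0.0191] ang 117.6
scene lab 45 [338.1 154.4] [ 0.5499 -0.3146] rectc [ 0.5481 -0.3134] [0.017  0.0281] ang 118.2
top orange 441 [189.4 211.7] [0.5162 0.1257] rectc [0.5163 0.1248] [0.0476 0.066 ] ang 84.8
top loadlab 92 [225.5 215.5] [0.5088 0.0406] rectc [0.5076 0.0404] [0.0321 0.0197] ang 91.1
top blue 428 [212.5 214.9] [0.5094 0.0689] rectc [0.5114 0.0778] [0.0658 0.1827] ang 84.2
scene loadlab 81 [270.  260.7] [0.5087 0.0415] rectc [0.5079 0.0442] [0.0347 0.0201] ang 83.8
scene blue 1845 [253.8 288.1] [0.4914 0.1189] rectc [0.5028 0.0928] [0.2035 0.0959] ang 87.5
```

Emit:
{"fn": "arm_command", "kwargs": {"commands": [-1,0.875,-0.184,0.2,0,0,-0.7,-1,0.875,-0.184,0.2,0,0,-0.7,-1,0.875,-0.184,0.2,0,0,-0.7,-1,0.875,-0.184,0.2,0,0,-0.7,-1,0.875,-0.184,0.2,0,0,-0.7,-1,0.875,-0.184,0.2,0,0,-0.7,-1,0.875,-0.184,0.2,0,0,-0.7,-1,0.875,-0.184,0.2,0,0,-0.7,-1,0.875,-0.184,0.2,0,0,-0.7,-1,0.875,-0.184,0.2,0,0,-0.7,-1,0.875,-0.184,0.2,0,0,-0.7,-1,0.875,-0.184,0.2,0,0,-0.7]}}

```text
time_s: 1.1
position: [0.5528, -0.312, 0.1476]
tool_rot: [[-0.191, 0.982, -0.001], [0.982, 0.191, 0.003], [0.003, -0.001, -1.0]]
ft_force: [-0.8, 0.1, 0.2]
grip_width: 0.0853
gripper_force: 0.0
```

Emit:
{"fn": "arm_command", "kwargs": {"commands": [-1,0,0,0,0,0,-0.144,-1,0,0,0,0,0,-0.144,-1,0,0,0,0,0,-0.144,-1,0,0,0,0,0,-0.144,-1,0,0,0,0,0,-0.144]}}

```text
time_s: 1.52
position: [0.5485, -0.3165, 0.15]
tool_rot: [[-0.462, 0.887, -0.001], [0.887, 0.462, 0.0], [0.001, -0.0, -1.0]]
ft_force: [0.5, 0.2, 0.4]
grip_width: 0.0852
gripper_force: 0.0
```

Run:
```python
from rig import env, optics
import cv2, numpy as np, pickle
o=env.observe(); g=optics.get_image('wrist'); pickle.dump((o,g),open('w1.pkl','wb'))
R=o['tool_rot'];print(o['time_s'],o['position'],np.round(R,3).tolist(),np.degrees(np.arctan2(R[1][0],R[0][0])),np.round(o['q'],1))
print(g['intrinsics'],np.round(g['tool_from_camera'],4).tolist())
cv2.imwrite('pics/w1.png',g['image'][:,:,::-1])
```

```text
1.5167 [ 0.54845978 -0.31650968  0.14998466] [[-0.462, 0.887, -0.001], [0.887, 0.462, 0.0], [0.001, -0.0, -1.0]] 117.48718793853944 [-40.7  34.7  69.    0.   76.4 -68.2]
[[325.1922621    0.         278.80443099]
 [  0.         325.1922621  211.2031174 ]
 [  0.           0.           1.        ]] [[-0.0007, -0.9582, -0.2862, 0.0728], [1.0, -0.0006, -0.0001, 0.0001], [-0.0001, -0.2862, 0.9582, -0.1245], [0.0, 0.0, 0.0, 1.0]]
```

View pics/w1.png

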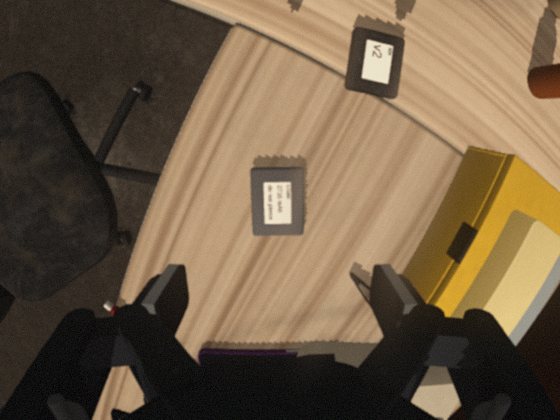

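The wrist view shows the cell at (277,201), square to the tool and roughly centred between the fingers.

```bash
cat >> h.py <<'E'
def wplane(o,g,uv,z):
    "fisheye wrist pixel -> world point on height z"
    K=np.array(g['intrinsics']); d=np.array([uv[0]-K[0,2],uv[1]-K[1,2]])/K[0,0]; r=np.linalg.norm(d)+1e-9
    T=np.array(g['tool_from_camera']); R=np.array(o['tool_rot']); c=np.array([*(d/r*np.sin(r)),np.cos(r)])
    D=R@T[:3,:3]@c; P=np.array(o['position'])+R@T[:3,3]; return P+D*(z-P[2])/D[2]
def wpix(o,g,p):
    "world point -> fisheye wrist pixel"
    K=np.array(g['intrinsics']); T=np.linalg.inv(g['tool_from_camera'])
    q=T[:3,:3]@(np.array(o['tool_rot']).T@(np.array(p)-np.array(o['position'])))+T[:3,3]
    a=np.arctan2(np.hypot(q[0],q[1]),q[2])/np.hypot(q[0],q[1]); return np.array([q[0]*a*K[0,0]+K[0,2],q[1]*a*K[0,0]+K[1,2]])
E
python3 - <<'E'
import pickle; from h import *
o,g=pickle.load(open('w1.pkl','rb')); im=g['image']; h=cv2.cvtColor(im,cv2.COLOR_RGB2HSV).astype(int)
print(h[170:240:6,258].tolist()); print(h[232,240:310:6].tolist()); print(h[158:166:2,275].tolist())
m=np.zeros(h.shape[:2],bool); b=(slice(145,245),slice(235,320)); m[b]=(((h[...,2]<100)&(h[...,1]<80))|((h[...,2]>190)&(h[...,1]<60)))[b]
for a,c,mm in blobs(m,100):
    r=rect(mm); P=np.array([wplane(o,g,p,.0085) for p in cv2.boxPoints(r)]); Q=(P-o['position'])@np.array(o['tool_rot'])
    print(a,c,r,np.round(P.mean(0),4),'tool',np.round(Q,4).tolist())
E
```

```text
[[18, 43, 78], [4, 41, 93], [18, 47, 92], [17, 46, 100], [23, 42, 98], [17, 48, 100], [17, 50, 102], [13, 44, 104], [11, 50, 103], [14, 50, 108], [15, 45, 103], [15, 89, 167]]
[[15, 101, 181], [16, 95, 188], [16, 81, 157], [15, 44, 104], [11, 48, 102], [15, 41, 111], [10, 53, 110], [12, 51, 115], [16, 51, 114], [11, 47, 108], [13, 49, 99], [16, 101, 176]]
[[14, 98, 115], [17, 108, 109], [17, 96, 112], [15, 97, 113]]
711 [268.09142053 177.95921238] ((276.5, 187.5), (41.0, 51.0), 90.0) [ 0.5403 -0.305   0.0085] tool [[0.0315, -0.0229, 0.1415], [0.0315, 0.0192, 0.1415], [-0.0038, 0.0198, 0.1415], [-0.0038, -0.0237, 0.1415]]
1011 [277.09594461 202.81305638] ((277.0, 202.5), (41.0, 26.0), 90.0) [ 0.5467 -0.3164  0.0085] tool [[0.0188, -0.0123, 0.1415], [0.0188, 0.0094, 0.1415], [-0.0173, 0.0097, 0.1415], [-0.0173, -0.0127, 0.1415]]
```

Run:
```python
import pickle; from h import *
o,g=pickle.load(open('w1.pkl','rb')); im=g['image']; h=cv2.cvtColor(im,cv2.COLOR_RGB2HSV).astype(int)
m=np.zeros(h.shape[:2],bool); b=(slice(145,245),slice(235,320)); m[b]=((h[...,1]<76))[b]
m=cv2.morphologyEx(m.astype(np.uint8),cv2.MORPH_OPEN,np.ones((5,5)))
for a,c,mm in blobs(m,100):
    r=rect(mm); P=np.array([wplane(o,g,p,.0085) for p in cv2.boxPoints(r)]); Q=(P-o['position'])@np.array(o['tool_rot'])
    print(a,c,r,np.round(P.mean(0),4),'tool',np.round(Q,4).tolist(),Q.mean(0))
```

```text
3417 [276.82031021 200.90517998] ((276.5, 201.5), (67.0, 51.0), 90.0) [ 0.5462 -0.3163  0.0085] tool [[0.0307, -0.0229, 0.1415], [0.0306, 0.0193, 0.1415], [-0.0284, 0.0203, 0.1415], [-0.0284, -0.0243, 0.1415]] [ 0.00114532 -0.00191701  0.14148596]
```

Emit:
{"fn": "arm_command", "kwargs": {"commands": [-1,0.002,-0.004,0.2,0,0,0,-1,0.002,-0.004,0.2,0,0,0,-1,0.002,-0.004,0.2,0,0,0,-1,0.002,-0.004,0.26,0,0,0,-1,0.002,-0.004,0.26,0,0,0,-1,0.002,-0.004,0.26,0,0,0,1,0.002,-0.004,0.26,0,0,0,1,0.002,-0.004,0.26,0,0,0,1,0.002,-0.004,0.26,0,0,0,1,0.002,-0.004,0.26,0,0,0,1,0.002,-0.004,0.26,0,0,0,1,0.002,-0.004,0.26,0,0,0], "newtons": 40}}

```text
time_s: 2.57
position: [0.5468, -0.317, 0.0222]
tool_rot: [[-0.463, 0.886, 0.002], [0.886, 0.463, -0.002], [-0.002, 0.001, -1.0]]
ft_force: [-1.2, 1.5, 6.9]
grip_width: 0.0434
gripper_force: 40.0
```

Grip is on, but 7 N upward suggests the tips are touching the bench. I'll regrip slightly higher so the tips clear the magazine's side walls.

Emit:
{"fn": "arm_command", "kwargs": {"commands": [-0.2,0,0,0,0,0,0,-0.2,0,0,-0.01,0,0,0,-0.2,0,0,-0.01,0,0,0,1,0,0,-0.01,0,0,0,1,0,0,-0.01,0,0,0,1,0,0,-0.01,0,0,0,1,0,0,-0.01,0,0,0], "newtons": 40}}

```text
time_s: 3.15
position: [0.5473, -0.3179, 0.0277]
tool_rot: [[-0.463, 0.886, 0.003], [0.886, 0.463, -0.004], [-0.005, 0.001, -1.0]]
ft_force: [-0.4, -0.5, 11.5]
grip_width: 0.0031
gripper_force: 5.2
```

Fingers closed over the top of the cell, so the tips were too high. I'll open, rise and re-measure.

Emit:
{"fn": "arm_command", "kwargs": {"commands": [-1,0,0,-0.03,0,0,0,-1,0,0,-0.1,0,0,0,-1,0,0,-0.18,0,0,0,-1,0,0,-0.25,0,0,0,-1,0,0,-0.25,0,0,0,-1,0,0,-0.25,0,0,0]}}

```text
time_s: 3.65
position: [0.5468, -0.317, 0.1523]
tool_rot: [[-0.463, 0.886, 0.003], [0.886, 0.463, -0.003], [-0.004, 0.002, -1.0]]
ft_force: [-0.3, 0.1, -0.4]
grip_width: 0.0751
gripper_force: 0.0
```

```bash
cat > cellw.py <<'E'
import pickle,sys; from h import *
from rig import env, optics
o=env.observe(); g=optics.get_image('wrist'); im=g['image']; cv2.imwrite(f'pics/{sys.argv[1]}.png',im[:,:,::-1]); pickle.dump((o,g),open(sys.argv[1]+'.pkl','wb'))
h=cv2.cvtColor(im,cv2.COLOR_RGB2HSV).astype(int)
print(o['time_s'],o['position'],o['ft_force'],o['grip_width'])
m=np.zeros(h.shape[:2],bool); b=(slice(145,260),slice(225,330)); m[b]=((h[...,1]<76))[b]
m=cv2.morphologyEx(m.astype(np.uint8),cv2.MORPH_OPEN,np.ones((5,5)))
for a,c,mm in blobs(m,100):
    r=rect(mm); P=np.array([wplane(o,g,p,.0085) for p in cv2.boxPoints(r)]); Q=(P-o['position'])@np.array(o['tool_rot'])
    print(a,c,r,np.round(P.mean(0),4),'tool',np.round(Q,4).tolist(),Q.mean(0))
E
python3 cellw.py w2
```

```text
3.65 [ 0.5467925  -0.31703815  0.15228551] [-0.28835274  0.1274585  -0.42599277] 0.07513967930391742
3369 [278.34431582 199.99703176] ((278.5, 200.0), (66.0, 51.0), 90.0) [ 0.5462 -0.3159  0.0085] tool [[0.0312, -0.0214, 0.1436], [0.0311, 0.0211, 0.1437], [-0.0274, 0.0223, 0.1439], [-0.0274, -0.0227, 0.1439]] [ 0.00187448 -0.0002041   0.14377915]
```

View pics/w2.png

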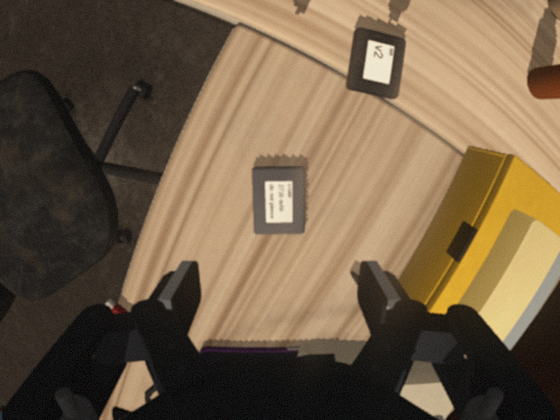

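Cell is flat and hardly moved, at (278,200). I'll grip again, lower this time.

Emit:
{"fn": "arm_command", "kwargs": {"commands": [-1,0.003,0,0.2,0,0,0,-0.6,0.003,0,0.2,0,0,0,-0.6,0.003,0,0.2,0,0,0,-0.6,0.003,0,0.268,0,0,0,-0.4,0.003,0,0.268,0,0,0,-0.2,0.003,0,0.268,0,0,0,-0.1,0.003,0,0.268,0,0,0,1,0.003,0,0.268,0,0,0,1,0.003,0,0.268,0,0,0,1,0.003,0,0.268,0,0,0,1,0.003,0,0.268,0,0,0], "newtons": 40}}

```text
time_s: 4.62
position: [0.546, -0.3159, 0.0171]
tool_rot: [[-0.463, 0.886, 0.001], [0.886, 0.463, -0.002], [-0.002, 0.001, -1.0]]
ft_force: [-1.4, 0.0, 16.5]
grip_width: 0.0438
gripper_force: 46.5
```

Emit:
{"fn": "arm_command", "kwargs": {"commands": [1,0,0,-0.04,0,0,0,1,0,0,-0.12,0,0,0,1,0,0,-0.2,0,0,0,1,0,0,-0.266,0,0,0,1,0.533,0.175,-0.266,0,0,0.275,1,0.533,0.175,-0.266,0,0,0.275,1,0.533,0.175,-0.266,0,0,0.275,1,0.533,0.175,-0.266,0,0,0.275,1,0.533,0.175,-0.266,0,0,0.275,1,0.533,0.175,-0.266,0,0,0.275,1,0.533,0.175,-0.266,0,0,0.275,1,0.533,0.175,-0.266,0,0,0.275]}}

```text
time_s: 5.62
position: [0.4973, -0.0336, 0.1478]
tool_rot: [[0.09, 0.996, -0.005], [0.996, -0.09, 0.003], [0.002, -0.005, -1.0]]
ft_force: [0.0, -0.0, -0.7]
grip_width: 0.0437
gripper_force: 41.7
```

Emit:
{"fn": "arm_command", "kwargs": {"commands": [1,0,0,0,0,0,0,1,0,0,0,0,0,0,1,0,0,0,0,0,0]}}

```text
time_s: 5.87
position: [0.4998, -0.0396, 0.1486]
tool_rot: [[0.095, 0.995, -0.001], [0.995, -0.095, 0.0], [0.0, -0.001, -1.0]]
ft_force: [-0.2, 0.2, -0.7]
grip_width: 0.0436
gripper_force: 41.7
```

Run:
```python
from rig import env, optics
import cv2, numpy as np, pickle
o=env.observe(); g=optics.get_image('wrist'); pickle.dump((o,g),open('w3.pkl','wb'))
R=o['tool_rot'];print(o['time_s'],o['position'],np.round(R,3).tolist(),np.degrees(np.arctan2(R[1][0],R[0][0])),np.round(o['q'],1))
cv2.imwrite('pics/w3.png',g['image'][:,:,::-1])
```

```text
5.8667 [ 0.49978466 -0.0395935   0.14861154] [[0.095, 0.995, -0.001], [0.995, -0.095, 0.0], [0.0, -0.001, -1.0]] 84.52315965990576 [-18.1  23.   91.2  -0.   65.9 -12.6]
```

View pics/w3.png

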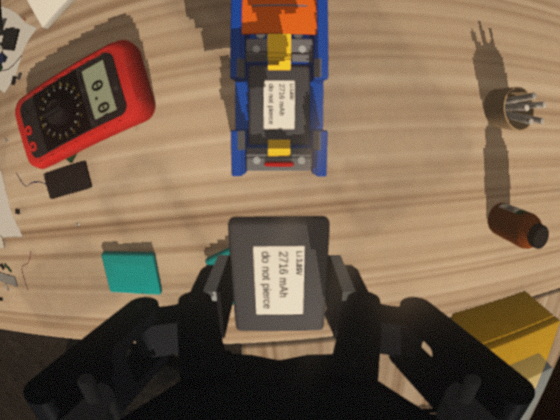

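The wrist view shows the held cell flat at (278,273). The magazine mouth is at (279,105), the red ledge at (279,164) and the cover above them. Next I'll measure the offsets.

Run:
```python
import pickle; from h import *
o,g=pickle.load(open('w3.pkl','rb')); im=g['image']; h=cv2.cvtColor(im,cv2.COLOR_RGB2HSV).astype(int)
R=np.array(o['tool_rot']); p0=np.array(o['position']); T=lambda u,z:(wplane(o,g,u,z)-p0)@R
blue=(abs(h[...,0]-112)<12)&(h[...,1]>150)
for r in range(10,174,12):
    c=np.where(blue[r,210:350])[0]+210
    if len(c): 
        sp=np.split(c,np.where(np.diff(c)>2)[0]+1); print(r,[(int(s[0]),int(s[-1])) for s in sp if len(s)>2],[round(1e3*T((x,r),.052)[1],1) for s in sp if len(s)>2 for x in (s[0]-.5,s[-1]+.5)])
ys=np.where(blue[120:190,240])[0]+120; print('blue end',ys.max(),T((240,ys.max()+.5),.052),T((320,(np.where(blue[120:190,320])[0]+120).max()+.5),.052))
def b(box,f,z,l):
    x0,y0,x1,y1=box; m=np.zeros(h.shape[:2],bool); m[y0:y1,x0:x1]=f(h)[y0:y1,x0:x1]
    for a,c,mm in blobs(m,25):
        r=rect(mm); print(l,a,np.round(c,1),'T',np.round(1e3*np.array([T(q,z)[:2] for q in cv2.boxPoints(r)]),1).tolist(), 'cen',np.round(1e3*T(c,z)[:2],1))
w=lambda h:(h[...,2]>170)&(h[...,1]<70)
b((250,70,310,140),w,.0295,'loadlab')
b((240,55,315,145),lambda h:((h[...,1]<80)|w(h)),.0295,'load')
zc=p0[2]-.0086
b((245,240,312,320),w,zc,'heldlab')
b((225,205,332,340),lambda h:(h[...,1]<80),zc,'held')
b((230,0,330,70),lambda h:(h[...,0]<14)&(h[...,1]>170)&(h[...,2]>120),.048,'cover')
b((250,150,310,175),lambda h:((h[...,0]<8)|(h[...,0]>172))&(h[...,1]>150),.048,'ledge')
```

```text
10 [(232, 240), (318, 326)] [np.float64(-31.9), np.float64(-25.8), np.float64(26.3), np.float64(32.5)]
22 [(231, 240), (318, 326)] [np.float64(-32.5), np.float64(-25.7), np.float64(26.2), np.float64(32.3)]
34 [(232, 239), (318, 326)] [np.float64(-31.7), np.float64(-26.3), np.float64(26.1), np.float64(32.2)]
46 [(232, 239), (317, 326)] [np.float64(-31.6), np.float64(-26.2), np.float64(25.4), np.float64(32.1)]
58 [(232, 235), (322, 326)] [np.float64(-31.6), np.float64(-28.9), np.float64(28.7), np.float64(32.1)]
70 [(322, 326)] [np.float64(28.7), np.float64(32.1)]
82 [(236, 246), (311, 321)] [np.float64(-28.9), np.float64(-21.5), np.float64(21.3), np.float64(28.7)]
94 [(237, 246), (314, 320)] [np.float64(-28.3), np.float64(-21.5), np.float64(23.3), np.float64(28.1)]
106 [(240, 245)] [np.float64(-26.3), np.float64(-22.2)]
118 [(245, 247)] [np.float64(-23.0), np.float64(-21.0)]
142 [(232, 236)] [np.float64(-32.2), np.float64(-28.7)]
154 [(233, 244)] [np.float64(-31.7), np.float64(-23.4)]
166 [(233, 244)] [np.float64(-31.9), np.float64(-23.5)]Traceback (most recent call last):
  File "<stdin>", line 9, in <module>
    return umr_maximum(a, axis, None, out, keepdims, initial, where)
ValueError: zero-size array to reduction operation maximum which has no identity
```

Run:
```python
import pickle; from h import *
o,g=pickle.load(open('w3.pkl','rb')); im=g['image']; h=cv2.cvtColor(im,cv2.COLOR_RGB2HSV).astype(int)
R=np.array(o['tool_rot']); p0=np.array(o['position']); T=lambda u,z:(wplane(o,g,u,z)-p0)@R
blue=(abs(h[...,0]-112)<18)&(h[...,1]>120)
for c in (237,240,321,324):
    y=np.where(blue[120:190,c])[0]+120
    if len(y): print('blue',c,y.min(),y.max(),T((c,y.max()+.5),.052))
def b(box,f,z,l):
    x0,y0,x1,y1=box; m=np.zeros(h.shape[:2],bool); m[y0:y1,x0:x1]=f(h)[y0:y1,x0:x1]
    for a,c,mm in blobs(m,25):
        r=rect(mm); print(l,a,np.round(c,1),'T',np.round(1e3*np.array([T(q,z)[:2] for q in cv2.boxPoints(r)]),1).tolist(), 'cen',np.round(1e3*T(c,z)[:2],1))
w=lambda h:(h[...,2]>170)&(h[...,1]<70)
b((250,70,310,140),w,.0295,'loadlab')
zc=p0[2]-.0086
b((245,240,312,320),w,zc,'heldlab')
b((225,205,332,340),lambda h:(h[...,1]<80),zc,'held')
b((230,0,330,70),lambda h:(h[...,0]<14)&(h[...,1]>170)&(h[...,2]>120),.048,'cover')
b((250,150,310,175),lambda h:((h[...,0]<8)|(h[...,0]>172))&(h[...,1]>150),.048,'ledge')
b((250,130,310,165),lambda h:(abs(h[...,0]-25)<6)&(h[...,1]>150),.031,'catchfar')
b((250,20,310,75),lambda h:(abs(h[...,0]-25)<6)&(h[...,1]>150),.031,'catchnear/tab')
```

```text
blue 237 120 174 [ 0.03338495 -0.02890228  0.09664826]
blue 240 120 174 [ 0.03336405 -0.02680309  0.09664585]
blue 321 159 174 [0.0333577  0.02930432 0.09658156]
blue 324 147 175 [0.03267186 0.03142884 0.09657906]
loadlab 1372 [279.1 104.6] T [[99.9, -10.8], [99.9, 11.3], [64.5, 11.4], [64.5, -10.9]] cen [82.   0.3]
heldlab 3095 [278.9 279.6] T [[17.0, -11.4], [17.0, 11.2], [-19.5, 12.4], [-19.6, -12.7]] cen [0.1 0.1]
held 11382 [278.7 273.2] T [[30.9, -23.3], [30.9, 22.6], [-30.8, 26.7], [-30.8, -27.5]] cen [ 3.4 -0. ]
cover 2291 [279.2  17. ] T [[158.1, -25.3], [158.0, 25.9], [132.0, 25.5], [132.0, -25.0]] cen [144.2   0.4]
ledge 128 [279.1 163.9] T [[41.4, -9.5], [41.4, 10.0], [38.6, 10.0], [38.6, -9.6]] cen [40.1  0.3]
catchfar 359 [278.5 147.9] T [[55.6, -8.7], [55.6, 8.4], [43.6, 8.4], [43.6, -8.7]] cen [49.7 -0.1]
catchnear/tab 834 [278.9  51.6] T [[135.9, -8.5], [135.9, 9.1], [108.0, 9.0], [108.0, -8.5]] cen [122.1   0.2]
```

Emit:
{"fn": "arm_command", "kwargs": {"commands": [1,0.165,0.001,0,0,0,0,1,0.165,0.001,0,0,0,0,1,0.165,0.001,0,0,0,0,1,0.165,0.001,0.06,0,0,0,1,0.165,0.001,0.12,0,0,0,1,0.165,0.001,0.15,0,0,0,1,0.165,0.001,0.165,0,0,0,1,0.165,0.001,0.175,0,0,0,1,0.165,0.001,0.18,0,0,0,1,0.165,0.001,0.184,0,0,0,1,0.165,0.001,0.184,0,0,0,1,0.165,0.001,0.184,0,0,0]}}

```text
time_s: 6.92
position: [0.5083, 0.0433, 0.058]
tool_rot: [[0.094, 0.996, 0.001], [0.996, -0.094, -0.0], [-0.0, 0.001, -1.0]]
ft_force: [-0.5, -0.3, -0.6]
grip_width: 0.0435
gripper_force: 41.7
```

Run:
```python
from rig import env, optics
import cv2, numpy as np, pickle
o=env.observe(); print(o['time_s'],o['position'],np.round(o['ft_force'],1),o['grip_width'])
g=optics.get_image('scene')['image'][215:335,195:315,::-1]; t=optics.get_image('wrist')['image'][:,:,::-1]
cv2.imwrite('pics/p1.png',np.hstack([cv2.resize(g,(420,420),interpolation=cv2.INTER_CUBIC),t[:,90:470]]))
```

```text
6.9167 [0.50834584 0.0433344  0.05797201] [-0.5 -0.3 -0.6] 0.0434538478695217
```

View pics/p1.png

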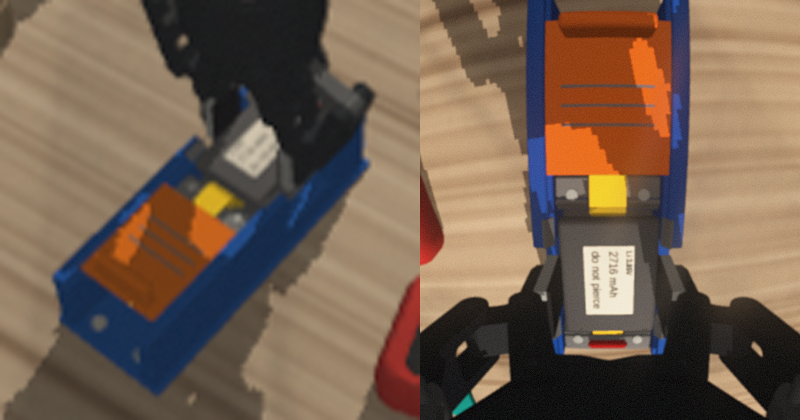

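Cell is centred over the mouth. I'll lower it to contact.

Emit:
{"fn": "arm_command", "kwargs": {"commands": [1,0,0,0.003,0,0,0,1,0,0,0.006,0,0,0,1,0,0,0.009,0,0,0,1,0,0,0.012,0,0,0,1,0,0,0.012,0,0,0]}}

```text
time_s: 7.43
position: [0.5082, 0.0435, 0.0513]
tool_rot: [[0.094, 0.996, 0.001], [0.996, -0.094, -0.0], [-0.0, 0.001, -1.0]]
ft_force: [1.3, -0.3, 1.3]
grip_width: 0.0437
gripper_force: 41.9
```

Emit:
{"fn": "arm_command", "kwargs": {"commands": [-0.6,0,0,0,0,0,0,-0.6,0,0,0,0,0,0,-0.6,0,0,0,0,0,0,-0.6,0,0,-0.03,0,0,0,-0.6,0,0,-0.08,0,0,0,-0.6,0,0,-0.1,0,0,0,1,0,0,-0.1,0,0,0,1,0,0,-0.1,0,0,0,1,0,0,-0.1,0,0,0,1,0,0,-0.1,0,0,0,1,0,0,-0.1,0,0,0,1,0,0,-0.1,0,0,0]}}

```text
time_s: 8.43
position: [0.5077, 0.0435, 0.1007]
tool_rot: [[0.094, 0.996, -0.001], [0.996, -0.094, 0.0], [0.0, -0.001, -1.0]]
ft_force: [0.2, -0.6, -0.1]
grip_width: -0.0
gripper_force: 0.0
```

Run:
```python
from rig import env, optics
import cv2, numpy as np, pickle
o=env.observe(); print(o['time_s'],o['position'],np.round(o['ft_force'],1),o['grip_width'])
g=optics.get_image('scene')['image'][215:335,195:315,::-1]; t=optics.get_image('wrist')['image'][:,:,::-1]
cv2.imwrite('pics/p2.png',np.hstack([cv2.resize(g,(420,420),interpolation=cv2.INTER_CUBIC),t[:,90:470]]))
```

```text
8.4333 [0.50774991 0.04349568 0.100731  ] [ 0.2 -0.6 -0.1] -4.284609808088104e-05
```

View pics/p2.png

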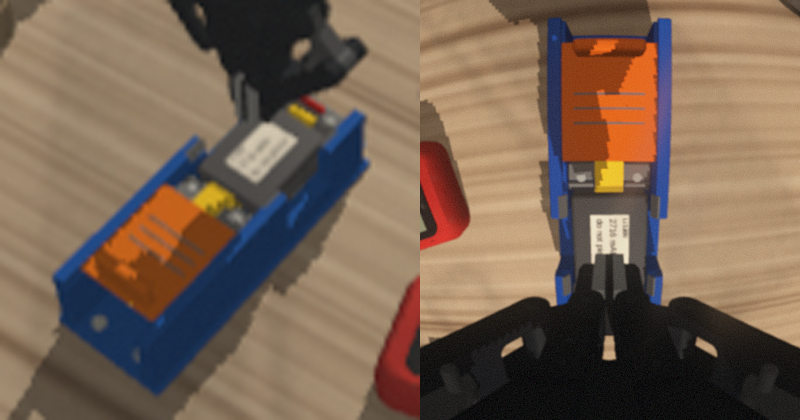

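Cell rests level in the mouth. Next I'll press with the closed fingertips.

Emit:
{"fn": "arm_command", "kwargs": {"commands": [1,-0.002,0,0.04,0,0,0,1,-0.002,0,0.06,0,0,0,1,-0.002,0,0.07,0,0,0,1,-0.002,0,0.08,0,0,0,1,-0.002,0,0.085,0,0,0,1,-0.002,0,0.09,0,0,0,1,-0.002,0,0.095,0,0,0,1,-0.002,0,0.1,0,0,0,1,-0.002,0,0.1,0,0,0]}}

```text
time_s: 9.28
position: [0.5082, 0.0424, 0.0517]
tool_rot: [[0.094, 0.996, 0.001], [0.996, -0.094, -0.0], [-0.0, 0.001, -1.0]]
ft_force: [-0.6, -0.6, 5.9]
grip_width: -0.0004
gripper_force: 2.7
```

Emit:
{"fn": "arm_command", "kwargs": {"commands": [1,0,0,0.004,0,0,0,1,0,0,0.007,0,0,0,1,0,0,0.009,0,0,0,1,0,0,0.011,0,0,0,1,0,0,0.011,0,0,0,1,0,0,0.011,0,0,0]}}

```text
time_s: 9.78
position: [0.5082, 0.0425, 0.0469]
tool_rot: [[0.094, 0.996, 0.001], [0.996, -0.094, -0.0], [-0.0, 0.001, -1.0]]
ft_force: [-2.9, -0.2, 9.7]
grip_width: 0.0001
gripper_force: 5.2
```

Emit:
{"fn": "arm_command", "kwargs": {"commands": [1,0,0,0.003,0,0,0,1,0,0,0.003,0,0,0,1,0,0,0.003,0,0,0]}}

```text
time_s: 10.03
position: [0.5082, 0.0424, 0.0457]
tool_rot: [[0.094, 0.996, 0.002], [0.996, -0.094, -0.0], [-0.0, 0.002, -1.0]]
ft_force: [-3.7, 0.0, 14.6]
grip_width: 0.0
gripper_force: 7.1
```

Emit:
{"fn": "arm_command", "kwargs": {"commands": [1,0,0,-0.01,0,0,0,1,0,0,-0.03,0,0,0,1,0,0,-0.1,0,0,0,1,0,0,-0.17,0,0,0,1,0,0,-0.17,0,0,0,1,-0.12,0,-0.2,0,0,0,1,-0.12,0,-0.2,0,0,0,1,-0.12,0,-0.2,0,0,0,1,-0.12,0,-0.2,0,0,0]}}

```text
time_s: 10.78
position: [0.5022, -0.0178, 0.1443]
tool_rot: [[0.096, 0.995, 0.0], [0.995, -0.096, 0.0], [0.0, 0.0, -1.0]]
ft_force: [0.3, 0.5, -0.8]
grip_width: -0.0002
gripper_force: 0.0
```

Run:
```python
from rig import env, optics
import cv2, numpy as np, pickle
o=env.observe(); print(o['time_s'],o['position'],np.round(o['ft_force'],1),o['grip_width'])
G=optics.get_image('wrist'); pickle.dump((o,G),open('w4.pkl','wb'))
g=optics.get_image('scene')['image'][215:335,195:315,::-1]; t=G['image'][:200,190:370,::-1]
cv2.imwrite('pics/p3.png',np.hstack([cv2.resize(g,(420,420),interpolation=cv2.INTER_CUBIC),cv2.resize(t,(378,420),interpolation=cv2.INTER_CUBIC)]))
```

```text
10.7833 [ 0.50220807 -0.01783671  0.14433425] [ 0.3  0.5 -0.8] -0.00016004039801778683
```

View pics/p3.png

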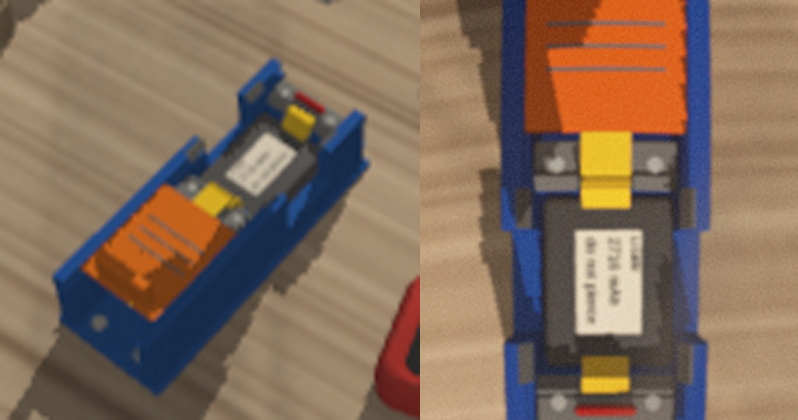

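Both catches sit over the cell ends, at about (605,370) and (605,190) in the right half, and the cell is down. Next is the cover: go beyond the ridge and lower.

Emit:
{"fn": "arm_command", "kwargs": {"commands": [1,0.42,0,0,0,0,0,1,0.42,0,0,0,0,0,1,0.42,0,0,0,0,0,1,0.42,0,0,0,0,0,1,0.42,0,0,0,0,0,1,0.42,0,0,0,0,0,1,0.42,0,0,0,0,0,1,0.42,0,0.05,0,0,0,1,0.42,0,0.1,0,0,0,1,0.42,0,0.13,0,0,0,1,0.42,0,0.136,0,0,0,1,0.42,0,0.136,0,0,0]}}

```text
time_s: 11.88
position: [0.5216, 0.1911, 0.0756]
tool_rot: [[0.095, 0.995, -0.002], [0.995, -0.095, -0.0], [-0.001, -0.002, -1.0]]
ft_force: [-0.1, 0.3, -0.3]
grip_width: 0.0003
gripper_force: 0.0
```

Run:
```python
from rig import env, optics
import cv2, numpy as np, pickle
o=env.observe(); print(o['time_s'],o['position'],np.round(o['ft_force'],1),o['grip_width'])
g=optics.get_image('scene')['image'][215:335,195:315,::-1]; t=optics.get_image('wrist')['image'][:,:,::-1]
cv2.imwrite('pics/p4.png',np.hstack([cv2.resize(g,(420,420),interpolation=cv2.INTER_CUBIC),t[:,90:470]]))
```

```text
11.8833 [0.52157927 0.1910964  0.07556541] [-0.1  0.3 -0.3] 0.0003216633243207272
```

View pics/p4.png

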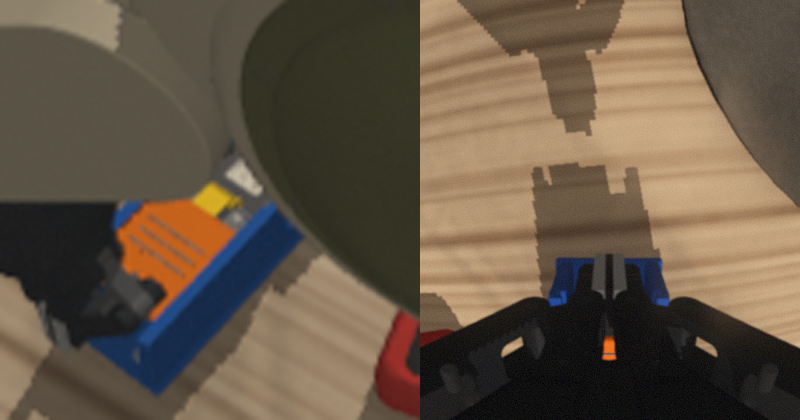

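Fingers are behind the ridge and centred. Push.

Emit:
{"fn": "arm_command", "kwargs": {"commands": [1,-0.02,0,0,0,0,0,1,-0.035,0,0,0,0,0,1,-0.05,0,0,0,0,0,1,-0.065,0,0,0,0,0,1,-0.08,0,0,0,0,0,1,-0.095,0,0,0,0,0,1,-0.11,0,0,0,0,0,1,-0.125,0,0,0,0,0,1,-0.14,0,0,0,0,0,1,-0.155,0,0,0,0,0,1,-0.17,0,0,0,0,0,1,-0.17,0,0,0,0,0]}}

```text
time_s: 12.98
position: [0.5139, 0.1058, 0.0762]
tool_rot: [[0.095, 0.995, -0.0], [0.995, -0.095, -0.0], [-0.0, -0.0, -1.0]]
ft_force: [0.7, -0.3, 1.0]
grip_width: -0.0001
gripper_force: 0.0
```

Emit:
{"fn": "arm_command", "kwargs": {"commands": [1,-0.01,0,0,0,0,0,1,-0.018,0,0,0,0,0,1,-0.024,0,0,0,0,0,1,-0.03,0,0,0,0,0,1,-0.03,0,0,0,0,0]}}

```text
time_s: 13.4
position: [0.5125, 0.0918, 0.0763]
tool_rot: [[0.094, 0.996, -0.0], [0.996, -0.094, -0.0], [-0.0, -0.0, -1.0]]
ft_force: [-0.1, 0.2, 0.2]
grip_width: 0.0003
gripper_force: 0.0
```

Emit:
{"fn": "arm_command", "kwargs": {"commands": [1,-0.006,0,0,0,0,0,1,-0.01,0,0,0,0,0,1,-0.012,0,0,0,0,0,1,-0.012,0,0,0,0,0]}}

```text
time_s: 13.73
position: [0.5119, 0.0862, 0.0763]
tool_rot: [[0.094, 0.996, -0.0], [0.996, -0.094, -0.0], [-0.0, -0.0, -1.0]]
ft_force: [0.1, 1.8, 0.2]
grip_width: 0.0
gripper_force: 0.9
```

Run:
```python
from rig import env, optics
import cv2, numpy as np, pickle
o=env.observe(); print(o['time_s'],o['position'],np.round(o['ft_force'],1),o['grip_width'])
g=optics.get_image('scene')['image'][205:325,205:325,::-1]; G=optics.get_image('wrist'); t=G['image'][:,:,::-1]; pickle.dump((o,G),open('w5.pkl','wb'))
cv2.imwrite('pics/p5.png',np.hstack([cv2.resize(g,(420,420),interpolation=cv2.INTER_CUBIC),t[:,90:470]]))
```

```text
13.7333 [0.51194703 0.08620931 0.07629425] [0.1 1.8 0.2] 7.328936757902424e-06
```

View pics/p5.png

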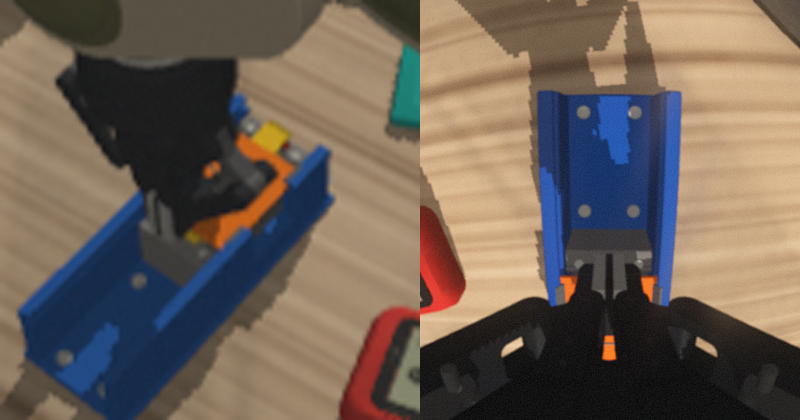

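The cover has moved with the push, and its yellow tab is nearly at the ledge (scene half, about (270,138)). Continue in small steps.

Emit:
{"fn": "arm_command", "kwargs": {"commands": [1,-0.003,0,0,0,0,0,1,-0.006,0,0,0,0,0,1,-0.006,0,0,0,0,0]}}

```text
time_s: 14.08
position: [0.5117, 0.0829, 0.0763]
tool_rot: [[0.094, 0.996, -0.0], [0.996, -0.094, -0.0], [-0.0, -0.0, -1.0]]
ft_force: [0.6, 0.4, -0.5]
grip_width: -0.0002
gripper_force: 0.1
```

Emit:
{"fn": "arm_command", "kwargs": {"commands": [1,-0.003,0,0,0,0,0,1,-0.006,0,0,0,0,0,1,-0.006,0,0,0,0,0]}}

```text
time_s: 14.33
position: [0.5115, 0.0799, 0.0763]
tool_rot: [[0.094, 0.996, 0.0], [0.996, -0.094, -0.0], [-0.0, 0.0, -1.0]]
ft_force: [-0.3, 0.5, 0.4]
grip_width: -0.0
gripper_force: 0.0
```

Emit:
{"fn": "arm_command", "kwargs": {"commands": [1,-0.003,0,0,0,0,0,1,-0.006,0,0,0,0,0,1,-0.006,0,0,0,0,0]}}

```text
time_s: 14.58
position: [0.5114, 0.0791, 0.0765]
tool_rot: [[0.095, 0.995, 0.001], [0.995, -0.095, 0.004], [0.004, 0.001, -1.0]]
ft_force: [1.9, 14.6, 0.6]
grip_width: -0.0
gripper_force: 7.2
```

There is a sharp 15 N rise at the end stop. I'll back off, rise and inspect.

Emit:
{"fn": "arm_command", "kwargs": {"commands": [1,0.03,0,0,0,0,0,1,0.06,0,0,0,0,0,1,0.06,0,-0.06,0,0,0,1,0.06,0,-0.14,0,0,0,1,0.06,0,-0.2,0,0,0,1,-0.1,0,-0.3,0,0,0,1,-0.2,0,-0.3,0,0,0,1,-0.28,0,-0.3,0,0,0,1,-0.28,0,-0.3,0,0,0,1,-0.28,0,-0.3,0,0,0,1,-0.28,0,-0.3,0,0,0]}}

```text
time_s: 15.5
position: [0.498, -0.0651, 0.2269]
tool_rot: [[0.098, 0.995, 0.001], [0.995, -0.098, -0.001], [-0.001, 0.001, -1.0]]
ft_force: [-0.7, 0.1, -0.1]
grip_width: 0.0001
gripper_force: 0.0
```

Run:
```python
from rig import env, optics
from h import *
import pickle
o=env.observe(); print(o['time_s'],o['position'],np.round(o['ft_force'],1))
g=optics.get_image('scene')['image'][205:325,205:325,::-1]; G=optics.get_image('wrist'); 
P=np.array([.508,.0425,.05]); u=wpix(o,G,P).astype(int); print(u)
y0=max(u[1]-100,0); x0=u[0]-75; t=G['image'][y0:y0+166,x0:x0+150,::-1]; t=cv2.resize(t,(378,420),interpolation=cv2.INTER_CUBIC)
cv2.imwrite('pics/p6.png',np.hstack([cv2.resize(g,(420,420),interpolation=cv2.INTER_CUBIC),t]))
h=cv2.cvtColor(G['image'],cv2.COLOR_RGB2HSV).astype(int); R=np.array(o['tool_rot']); ax=R[:,0]
for l,f in (('tab',(abs(h[...,0]-25)<6)&(h[...,1]>150)),('red',((h[...,0]<6)|(h[...,0]>172))&(h[...,1]>170)&(h[...,2]<230))):
    f=f.copy(); k=np.zeros_like(f); k[y0:y0+166,x0:x0+150]=1
    for a,c,m in blobs(f&k,25):
        q=[float(np.dot(wplane(o,G,(c[0],yy),.047)-P,ax)) for yy in (np.where(m)[0].min(),np.where(m)[0].max()+1)]; print(l,a,c,np.round(q,4))
```

```text
15.5 [ 0.49798531 -0.0650561   0.22688894] [-0.7  0.1 -0.1]
[277  78]
tab 81 [278.          46.98765432] [0.033  0.0281]
tab 308 [277.92207792 131.30194805] [-0.0402 -0.058 ]
```

View pics/p6.png

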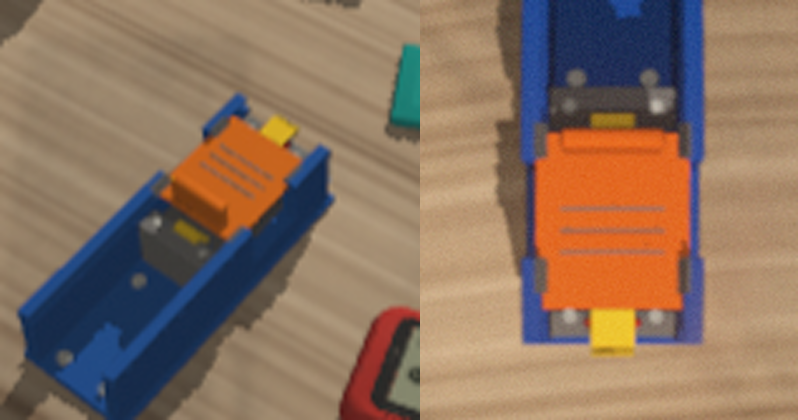

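The cover is over the mouth, with the tab past the ledge and the red ledge showing on both sides of it. I'll check the travel numerically.

Run:
```python
from rig import env, optics
from h import *
import pickle
def edges(o,G,P=np.array([.508,.0425,.05])):
    h=cv2.cvtColor(G['image'],cv2.COLOR_RGB2HSV).astype(int); ax=np.array(o['tool_rot'])[:,0]
    f=(h[...,0]<14)&(h[...,1]>170)&(h[...,2]>110); out=[]
    for c in (258,265,292,298):
        r=np.where(f[:200,c])[0]
        if len(r): out.append([round(1e3*float(np.dot(wplane(o,G,(c,y),.048)-P,ax)),1) for y in (r.min(),r.max()+1)])
    return out
print(edges(*pickle.load(open('w3.pkl','rb')))); print(edges(*pickle.load(open('w4.pkl','rb'))))
o=env.observe(); G=optics.get_image('wrist'); print(edges(o,G))
d=pickle.load(open('d0.pkl','rb'))
t=optics.get_image('top')
for g in (d['top'],t):
    h=cv2.cvtColor(g['image'],cv2.COLOR_RGB2HSV).astype(int); m=np.zeros(h.shape[:2],bool); m[185:245,160:265]=((h[...,0]<14)&(h[...,1]>180)&(h[...,2]>150))[185:245,160:265]
    c=np.where(m.sum(0)>8)[0]; print('top',[np.round(plane(g,(x,213),.048)[:2],4) for x in (c.min()-.5,c.max()+.5)])
```

```text
[[75.1, 49.9], [75.0, -43.2], [75.0, -43.9], [75.1, 49.1]]
[[95.4, 49.3], [95.3, -43.3], [95.3, 49.2], [95.3, 49.2]]
[[28.4, -38.6], [29.2, -38.7], [29.2, -38.7], [28.3, -38.6]]
top [array([0.5124, 0.157 ]), array([0.5136, 0.0915])]Traceback (most recent call last):
  File "<stdin>", line 17, in <module>
    return umr_minimum(a, axis, None, out, keepdims, initial, where)
ValueError: zero-size array to reduction operation minimum which has no identity
```

```bash
python3 -c "
from rig import env
print(env.close_job())"
```

```text
the job is handed in; nothing more can be done
None
```

I pressed the cell in until both catches closed over it, slid the cover over the mouth to its end stop with the tab past the red ledge, and handed the job in at about 15.6 s. I judged the tab's click from the cover's position and the push force; I could not see it directly.

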